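# Wedge the carburettor stand level

### The job

The plate that carries the carburettor hangs low at its free edge. Take the tapered wooden wedge (not the squared offcut of the same timber, which stays where it lies), push it thin end first, flat on the bench and square to the plate, under the middle of that free edge until the plate is lifted level against its stop and the wedge jams tight, and leave it there.

Things in the scene. Friction and masses are not known exactly. Their poses are not given: they have to be found in the camera images.
- wedge_mid (a point): Wooden wedge lying flat: 150 long, 40 wide, 38 mm thick at one end falling evenly to 4 mm at the other; 110 g. The point is mid-length, mid-width, 10.5 mm above the underside; x to the thin end (75 mm ahead), z up. Grip across the width about 55 mm behind this point, near the thick end (33 mm thick there): the last 53 mm stay outside when jammed.
- stand: Fixed steel stand with a tilting plate (140 mm wide, 8 thick) that carries a carburettor. Origin: on the bench right below the middle of the plate's free edge; x level, in under the plate, square to the edge (as the wedge goes in); y along the edge; z up. Gap under the edge 11.5 mm hanging, 26 level. Cheeks 50 mm high start 50 mm in, the carburettor (120 mm high) 92 mm in.
- plate (a joint): Tilt of the plate, rad, hinged 170 mm in from its free edge: -0.085 hanging, 0 level against its stop. It sinks by its weight (about 3 N at the edge) unless held up. The wedge meets the edge with wedge_mid 42 mm short of the stand's origin along x, and has the plate level 22 mm past it. Pushing takes 1 to 5 N, then rises steeply (over 10 N) at the stop.
- offcut_mid (a point): The squared offcut, not to be used: a plain wooden block 120 x 55 x 30 mm of even thickness, lying on the bench beside the wedge. This point is its centre; x along its length.

How it is judged:
By the outcome, as a careful person would: the job done as asked, in the order asked, and still so for the second after the job is handed in, with the robot touching nothing.
It also fails if it takes over 40 s, if anything falls off the work surface, if the arm or the gripper's body presses on something with over 40 N, if the wrist force passes 120 N, or if a joint passes its speed limit or range.

### The arm

A 7-joint arm with a two-finger parallel gripper is mounted at the origin on the work surface. World frame = base frame: x ahead of the robot, y to its left, z up, the work surface at z = 0. Lengths are in m, angles in rad, forces in N, time in s.
With the tool pointing down it reaches from about 0.425 to 0.925 m from the base axis. Payload 6.8 kg.
Tool frame: the origin (TCP) lies at the very end of the fingers, on their centre line; the grasp point (between the pads) lies 19 mm behind it; z points along the fingers, y is the line along which they close (so a half turn about z gives the same grasp; the last joint's range is limited). The gripper opens to 85 mm and grips with 20 to 120 N. Pads are 22 mm wide; open, the fingers measure 114 mm over their backs; the gripper's body (76 mm by 85 mm) begins 54 mm behind the grasp point. The pads swing forward as they close: fully open they stand 13 mm farther back than shut.
Start: joints at [-1.367, 0.477, 0.022, 1.555, -0.011, 1.109, -0.083], TCP at [0.207, 0.642, 0.231] pointing down, gripper open.
Joint ranges: [-2.96, 2.96], [-0.34, 2.1], [-1.41, 1.46], [0.24, 2.44], [-1.37, 4.51], [0.17, 1.92], [-2.96, 2.96]. Speed limits (rad/s): [2.39, 2.39, 3.14, 3.14, 3.14, 3.14, 3.14].

### API

Orientations are given as a rotation vector (axis times angle).
In Python, from bench import monitor, optics, r gives the robot as it stands.
- The arm moves only by the shell command python3 -m crank 'ROWS' [OPENING] [FORCE]. ROWS is JSON, a list of rows, each a list of 2 entries, a list of its own where there are three numbers: the shift along the tool's x, y, z in cm, then the turn, a rotation vector about the tool's x, y, z in rad. A call has 1 to 5 rows; each row shifts and turns the commanded pose from where the row before left it, along the tool's axes as they then stand; what a row does not reach is not made up. A row lasts 1/10 s, in which the tool goes at most 50 mm and 8.59 degrees, less where a joint would pass 70% of its speed; a pose out of reach is approached as far as the arm can. A call is refused whole if a number of a shift passes 5 or a number of a turn 0.15, either way. A call with a gripper value outside its range is refused whole. OPENING is the finger opening in cm, from 0 to 8.54, set as the call begins (- or left out, the last holds). The fingers move at their own pace and stop on an object; FORCE is the grip in N (left out, the last holds). Time passes only in rows, so rows that do not move let the fingers close. It gives the time, the measured TCP pose, the force, the opening and the grip force at its end, in the units of the state.
- monitor.get_obs(): the state, without advancing time (a new reading comes with each control period).
- optics.grab_frame(name): name is "side" or "top"; returns (picture, depth): 384x512x3 uint8, red, green, blue; 384x512 float32, m along the optical axis (not along the pixel's ray), 0 where there is no reading.
- optics.camera_model(name): a dict with "vertical_fov" (degrees; the focal length in pixels is half the picture's height over the tangent of half this angle, whatever the lens; pixels are square), "cx", "cy" (the principal point, pixels), "R" (3x3) and "t" (3): a world point X has camera coordinates R X + t. Camera axes: x right, y down, z forward; pixel columns grow to the right and rows downward; lengths in m; the calibration is good to about 2 mm. A picture is of the moment at which its call begins. camera_model takes no time and is no camera call.
- r.hand_in(): hands the job in; it is judged then, once.
The state is a dict: "clock": time; "joints": joint angles; "qvel": joint speeds; "tau": joint torques, N m; "tcp_pos": TCP position; "orientation": TCP orientation; "contact_force": force on the tool from outside, world axes, zero at the start; "moment": the same for the moment, N m; "grip_width": finger opening in m; "gripper_force": force on a finger pad.
Only numpy, scipy, OpenCV 4.12 (cv2) and the standard library are available. Lean on these libraries where they do the work, as an engineer would, in place of code of your own. Each camera call takes 0.05 s, during which the arm holds its last target. There are 200 camera calls.

## Working session

There is one attempt and no reset: what is moved stays moved. The work goes in short steps, Python scripts to look and compute and a shell command to move; the robot and the scene stay as the last step left them, time stands still between calls to the robot, and variables do not carry over. Pictures are saved under pics/ and viewed, at most 10 in all, crops included, and the job is handed in when it is done.

```bash
mkdir -p pics; ls; cat > h.py <<'E'
import numpy as np, cv2
from bench import monitor, optics, r
def grab(n,tag):
    p,d=optics.grab_frame(n); cv2.imwrite(f'pics/{tag}.png',p[:,:,::-1]); np.save(f'{tag}.npy',d); return p,d
def world(n,d,u,v):
    m=optics.camera_model(n); f=192/np.tan(np.radians(m['vertical_fov'])/2)
    u=np.asarray(u,float);v=np.asarray(v,float)
    z=d[np.round(v).astype(int),np.round(u).astype(int)]
    c=np.stack([(u-m['cx'])/f*z,(v-m['cy'])/f*z,z],-1)
    return (c-np.array(m['t']))@np.array(m['R'])
E
python3 - <<'E'
from h import *
for n in('top','side'):
    grab(n,n+'0'); m=optics.camera_model(n); print(n,m)
print(monitor.get_obs())
a=cv2.imread('pics/top0.png')
E
```

```text
pics
top {'vertical_fov': 43.021657180165406, 'cx': 252.8166869740794, 'cy': 192.4781422738968, 'R': array([[-2.74487257e-02, -9.99610576e-01, -5.02636213e-03],
       [-9.79703929e-01,  2.79002165e-02, -1.98498842e-01],
       [ 1.98561778e-01, -5.24193537e-04, -9.80088233e-01]]), 't': array([0.01021153, 0.52859907, 0.9822933 ])}
side {'vertical_fov': 46.34763077185734, 'cx': 252.04001094169155, 'cy': 199.15167053751046, 'R': array([[ 0.89664422, -0.44267089, -0.0084634 ],
       [-0.26491518, -0.52108204, -0.81135286],
       [ 0.35475216,  0.72973693, -0.58449544]]), 't': array([-0.47192503,  0.17198409,  0.91907193])}
{'clock': 0.1, 'joints': array([-1.36712802,  0.47775552,  0.02235335,  1.55630323, -0.01148411,
        1.10930055, -0.08308844]), 'qvel': array([ 6.42832115e-04, -2.44454832e-03,  4.57006457e-04, -2.51028538e-03,
       -3.10112757e-06,  8.22709684e-05, -5.88064784e-04]), 'tau': array([ 3.20217165e-03, -5.97759247e+01,  1.61293633e+00, -2.81951970e+01,
        1.27879667e-02,  5.09363366e-03,  5.18778552e-05]), 'tcp_pos': array([0.20691362, 0.64196803, 0.23041845]), 'orientation': array([-4.87679268e-01, -3.10339103e+00,  2.56679367e-03]), 'contact_force': array([ 0.81763778,  0.01292033, -0.98941107]), 'moment': array([0.03156154, 0.01908418, 0.01673577]), 'gripper_force': 0.0, 'grip_width': 0.08523691514425857}
```

View pics/top0.png

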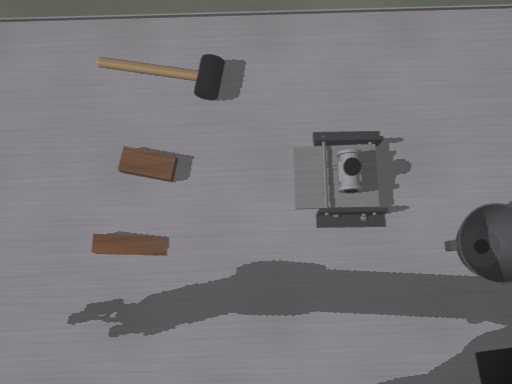

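View pics/side0.png

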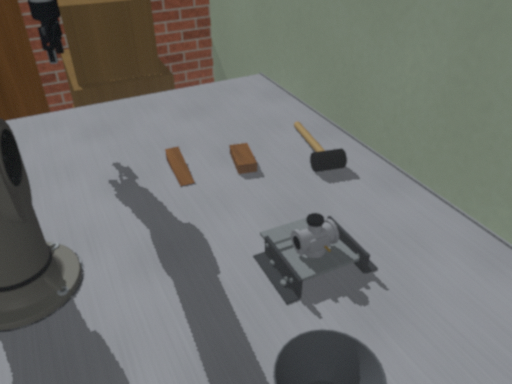

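The top picture shows the wedge at about (93–167, 235–256), the offcut at (120–176, 148–181) and the mallet above them. The plate's free edge runs from (294,147) to (296,209) and faces the wedge. The side picture agrees.

```bash
python3 - <<'E'
from h import *
np.set_printoptions(precision=4,suppress=True)
p=cv2.imread('pics/top0.png'); d=np.load('top0.npy')
hsv=cv2.cvtColor(p,cv2.COLOR_BGR2HSV)
for nm,(u0,u1,v0,v1) in dict(wedge=(85,175,228,262),off=(112,184,142,188)).items():
    V,U=np.mgrid[v0:v1,u0:u1]; W=world('top',d,U.ravel(),V.ravel())
    m=(hsv[v0:v1,u0:u1,1]>90).ravel(); 
    print(nm,m.sum(),'bench z',np.median(W[~m,2]))
    P=W[m]; rect=cv2.minAreaRect(P[:,:2].astype(np.float32)); print(rect); print(cv2.boxPoints(rect))
    T=P[P[:,2]>.003]
    # profile along y
    for y in np.arange(P[:,1].min(),P[:,1].max(),.015):
        s=P[(P[:,1]>=y)&(P[:,1]<y+.015)]; print(round(y,3),len(s),np.median(s[:,2]),np.percentile(s[:,2],90),s[:,0].min(),s[:,0].max())
# plate edge
for v in range(144,214,6):
    u=np.arange(284,316,2); W=world('top',d,u,np.full(len(u),v)); 
    j=np.argmax(W[:,2]>.012); print(v,u[j],W[j],W[-1])
big=cv2.resize(p[120:240,270:400],None,fx=6,fy=5,interpolation=cv2.INTER_CUBIC)
b2=cv2.resize(p[140:265,80:185],None,fx=5,fy=4.8)
cv2.imwrite('pics/crop_stand.png',cv2.resize(p[120:240,270:400],None,fx=5,fy=5,interpolation=cv2.INTER_CUBIC))
E
```

```text
wedge 1304 bench z 7.552043689602753e-05
((0.40122702717781067, 0.16199174523353577), (0.36110666394233704, 0.06527750194072723), 75.04668426513672)
[[ 0.3231 -0.004 ]
 [ 0.3862 -0.0209]
 [ 0.4793  0.328 ]
 [ 0.4163  0.3449]]
-0.004 11 1.067711735184941 1.067711735184941 0.32310497216102857 0.32310497216102857
  return _methods._mean(a, axis=axis, dtype=dtype,
  ret = ret.dtype.type(ret / rcount)
Traceback (most recent call last):
IndexError: index -1 is out of bounds for axis 0 with size 0
```

```bash
python3 - <<'E'
from h import *
np.set_printoptions(precision=4,suppress=True)
p=cv2.imread('pics/top0.png'); d=np.load('top0.npy')
hsv=cv2.cvtColor(p,cv2.COLOR_BGR2HSV)
for nm,(u0,u1,v0,v1) in dict(wedge=(85,175,228,262),off=(112,184,142,188)).items():
    V,U=np.mgrid[v0:v1,u0:u1]; W=world('top',d,U.ravel(),V.ravel())
    ok=(d[v0:v1,u0:u1]>0).ravel(); m=(hsv[v0:v1,u0:u1,1]>90).ravel()&ok
    print(nm,m.sum(),'bench z',np.median(W[~m&ok,2]))
    P=W[m]; rect=cv2.minAreaRect(P[:,:2].astype(np.float32)); print(rect); print(cv2.boxPoints(rect))
    for y in np.arange(P[:,1].min(),P[:,1].max(),.015):
        s=P[(P[:,1]>=y)&(P[:,1]<y+.015)]
        if len(s): print(np.array([y,len(s),np.median(s[:,2]),np.percentile(s[:,2],90),s[:,0].min(),s[:,0].max()]))
for v in range(144,214,6):
    u=np.arange(284,316); W=world('top',d,u,np.full(len(u),v)) ; W[d[v,u]==0]=0
    j=np.argmax(W[:,2]>.012); print(v,u[j],W[j],W[-1])
cv2.imwrite('pics/crop_stand.png',cv2.resize(p[120:240,270:400],None,fx=5,fy=5,interpolation=cv2.INTER_CUBIC))
cv2.imwrite('pics/crop_wedge.png',cv2.resize(p[225:265,80:180],None,fx=8,fy=8,interpolation=cv2.INTER_CUBIC))
E
```

```text
wedge 1293 bench z 7.08670163897666e-05
((0.42881935834884644, 0.26361507177352905), (0.14819453656673431, 0.03908783197402954), 87.08172607421875)
[[0.4055 0.1906]
 [0.4446 0.1886]
 [0.4521 0.3366]
 [0.4131 0.3386]]
[  0.1896 115.       0.0058   0.0085   0.4076   0.4448]
[  0.2046 131.       0.0092   0.0125   0.4079   0.4452]
[  0.2196 120.       0.0126   0.0151   0.41     0.4449]
[  0.2346 127.       0.0157   0.0188   0.4085   0.4473]
[  0.2496 133.       0.0193   0.0222   0.4089   0.4472]
[  0.2646 134.       0.0228   0.0251   0.4104   0.4491]
[  0.2796 144.       0.0264   0.0289   0.4105   0.4495]
[  0.2946 137.       0.0295   0.0326   0.4111   0.4496]
[  0.3096 134.       0.0328   0.0357   0.413    0.4496]
[  0.3246 118.       0.0358   0.0391   0.4131   0.4517]
off 1258 bench z 0.0002503874313995331
((0.6075462102890015, 0.22742754220962524), (0.1185033768415451, 0.05542019382119179), 77.82437896728516)
[[0.568  0.1754]
 [0.6221 0.1637]
 [0.6471 0.2795]
 [0.593  0.2912]]
[  0.1656 115.       0.0303   0.0326   0.5692   0.6238]
[  0.1806 159.       0.03     0.0326   0.5705   0.625
[... 402 characters left out ...]
.1468  0.0196] [ 0.6422 -0.1468  0.0196]
150 293 [ 0.6304 -0.0972  0.0171] [ 0.6265 -0.1453  0.0255]
156 293 [ 0.617  -0.0968  0.0151] [ 0.6125 -0.1444  0.0265]
162 294 [ 0.6025 -0.0982  0.0175] [ 0.6003 -0.1445  0.0206]
168 294 [ 0.5888 -0.0976  0.0171] [ 0.586  -0.1434  0.0232]
174 294 [ 0.574  -0.0966  0.022 ] [ 0.5728 -0.143   0.0211]
180 294 [ 0.5609 -0.0962  0.0196] [ 0.5587 -0.1419  0.0236]
186 294 [ 0.5476 -0.0956  0.0188] [ 0.5458 -0.1415  0.021 ]
192 294 [ 0.5338 -0.0949  0.0202] [ 0.5318 -0.1404  0.024 ]
198 295 [ 0.5215 -0.097   0.0144] [ 0.5195 -0.1405  0.0182]
204 295 [ 0.5075 -0.0961  0.0179] [ 0.5056 -0.1393  0.0215]
210 284 [ 0.4977 -0.0727  0.0005] [ 0.4959 -0.1415 -0.0006]
```

View pics/crop_stand.png

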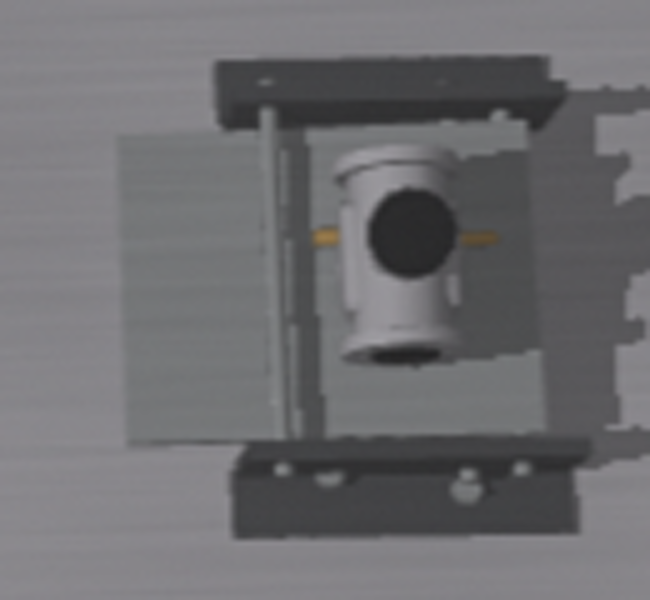

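View pics/crop_wedge.png

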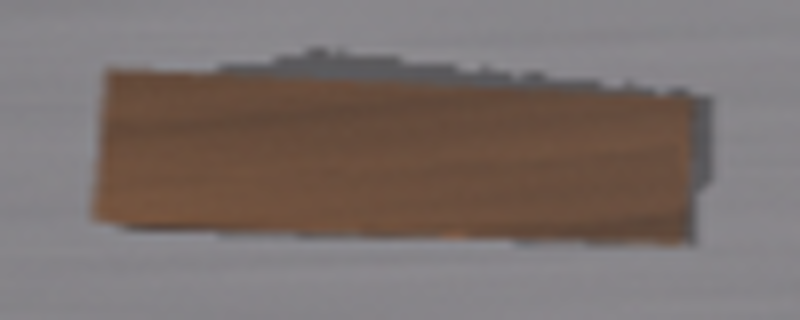

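The stand crop shows the free-edge corners at full-frame (293.6,146.6) and (295.4,208.6). In the wedge crop, the depth profile shows the thin end on the right, towards the plate. I'll refine the edge with sub-pixel rays, then work out the grasp and push poses.

```bash
cat >> h.py <<'E'
def ray(n,u,v,z):
    m=optics.camera_model(n); f=192/np.tan(np.radians(m['vertical_fov'])/2); R=np.array(m['R']);t=np.array(m['t'])
    C=-R.T@t; D=R.T@np.array([(u-m['cx'])/f,(v-m['cy'])/f,1]); return C+D*(z-C[2])/D[2]
E
python3 - <<'E'
from h import *
np.set_printoptions(precision=4,suppress=True)
p=cv2.imread('pics/top0.png').astype(float); d=np.load('top0.npy')
g=cv2.GaussianBlur(p,(0,0),0.8); c=g[:,:,1]-g[:,:,2]  # G-R
def subu(v,u0,u1):
    s=np.abs(np.diff(c[v,u0:u1])); s=s*(s>0.4*s.max()); k=np.argmax(s); w=s[max(0,k-2):k+3]; return u0+max(0,k-2)+.5+(w*np.arange(len(w))).sum()/w.sum()
vs=np.arange(151,205); us=np.array([subu(v,286,303) for v in vs])
k=np.polyfit(vs,us,1); k=np.polyfit(vs[abs(us-np.polyval(k,vs))<.7],us[abs(us-np.polyval(k,vs))<.7],1); print('edge',k,np.std(us-np.polyval(k,vs)))
def subv(u,v0,v1):
    s=np.abs(np.diff(c[v0:v1,u])); k=np.argmax(s); w=s[max(0,k-2):k+3]; return v0+max(0,k-2)+.5+(w*np.arange(len(w))).sum()/w.sum()
uu=np.arange(297,312); va=[subv(u,140,154) for u in uu]; vb=[subv(u,202,215) for u in uu]
print(np.round(va,1),np.round(vb,1))
ka=np.polyfit(uu,va,1);kb=np.polyfit(uu,vb,1)
A=ray('top',np.polyval(k,146.6),np.polyval(ka,294),.0195);B=ray('top',np.polyval(k,208.6),np.polyval(kb,295),.0195)
print(A,B,np.linalg.norm(A-B),(A+B)/2, 'edge dir deg',np.degrees(np.arctan2(*(A-B)[1::-1])))
# side lines dir, z rising 0.085 slope
for kk in(ka,kb):
    P=ray('top',296,np.polyval(kk,296),.0198);Q=ray('top',312,np.polyval(kk,312),.0195+.085*.042);print('side dir',np.degrees(np.arctan2(*(Q-P)[1::-1])))
# right plate edge and cheeks by points above z
V,U=np.mgrid[120:240,290:400]; W=world('top',d,U.ravel(),V.ravel()); ok=d[V,U].ravel()>0
T=W[ok&(W[:,2]>.044)&(W[:,2]<.056)]
for s in (T[T[:,0]>.6],T[T[:,0]<.54]):
    r_=cv2.minAreaRect(s[:,:2].astype(np.float32)); print(len(s),r_, cv2.boxPoints(r_).ravel())
E
```

```text
edge [  0.0365 287.2906] 0.21761766763011908
[146.2 146.4 146.3 146.4 146.3 146.5 146.6 146.4 146.2 146.1 146.  145.9
 145.9 146.  145.9] [208.4 208.2 208.2 208.1 208.3 208.4 208.4 208.3 208.3 208.2 208.4 208.6
 208.4 208.2 208.2]
[ 0.6376 -0.0965  0.0195] [ 0.4978 -0.0954  0.0195] 0.13984010593844187 [ 0.5677 -0.0959  0.0195] edge dir deg -0.4792772556346265
side dir -90.89233770386164
side dir -92.86143538204841
292 ((0.6251991391181946, -0.21726030111312866), (0.1441696584224701, 0.04957807809114456), 87.84400939941406) [ 0.5977 -0.2884  0.6473 -0.2902  0.6527 -0.1462  0.6031 -0.1443]
299 ((0.5033928751945496, -0.2153448462486267), (0.0438448004424572, 0.14433179795742035), 0.06602700799703598) [ 0.4814 -0.1432  0.4816 -0.2875  0.5254 -0.2875  0.5252 -0.1432]
```

```bash
cat >> h.py <<'E'
from scipy.spatial.transform import Rotation as Rt
def togo(pos,wdir_deg):
    """shift (cm, tool axes) and turn about tool z (rad) to TCP pos with tool x opposite to wedge direction, pointing down"""
    o=monitor.get_obs(); R=Rt.from_rotvec(o['orientation'])
    a=np.radians(wdir_deg+180); x=np.array([np.cos(a),np.sin(a),0]); z=np.array([0,0,-1.]); T=Rt.from_matrix(np.stack([x,np.cross(z,x),z],1))
    np.set_printoptions(precision=4,suppress=True)
    print('t',o['clock'],'tcp',o['tcp_pos'],'F',o['contact_force'],'w',o['grip_width'],'gf',o['gripper_force'])
    print('turn first (tool):',(R.inv()*T).as_rotvec(),' shift cm in turned axes:',T.inv().apply(np.array(pos)-o['tcp_pos'])*100,' in present axes:',R.inv().apply(np.array(pos)-o['tcp_pos'])*100)
E
python3 -m crank '[[[0,0,0],[0,0,0.1457]],[[0,0,0],[0,0,0.1457]],[[0,0,0],[0,0,0.1457]],[[0,0,0],[0,0,0.1457]],[[0,0,0],[0,0,0.1457]]]' 8.5
python3 -m crank '[[[0,0,0],[0,0,0.1457]],[[0,0,0],[0,0,0.1457]],[[0,0,0],[0,0,0.1457]],[[0,0,0],[0,0,0.1457]],[[0,0,0],[0,0,0]]]'
python3 -c "
from h import *
print(monitor.get_obs()['joints'])
togo([.4288+.051*.055,.2636+.055,.06],-92.9)"
```

```text
clock: 0.6
tcp_pos: [0.2069, 0.6421, 0.2307]
orientation: [1.569, 2.721, -0.002]
contact_force: [0.2, -0.5, -0.0]
grip_width: 0.0848
gripper_force: 0.0
clock: 1.1
tcp_pos: [0.2068, 0.6422, 0.2307]
orientation: [2.279, 2.161, -0.001]
contact_force: [0.4, 0.4, -0.6]
grip_width: 0.085
gripper_force: 0.0
[-1.56817936  0.48966034  0.31037095  1.5716198  -0.16090697  1.1066191
 -1.27294671]
t 1.1 tcp [0.2068 0.6422 0.2307] F [ 0.3747  0.3958 -0.6242] w 0.08495834928146004 gf 0.0
turn first (tool): [ 0.0001  0.0011 -0.0027]  shift cm in turned axes: [-31.1834  24.0932  17.0744]  in present axes: [-31.1002  24.1739  17.1118]
```

```bash

python3 -m crank '[[[-2,1.6,0.5],[0,0,0]],[[-3,2.4,1],[0,0,0]],[[-3,2.4,1],[0,0,0]],[[-3,2.4,1],[0,0,0]],[[-3,2.4,1],[0,0,0]]]'
python3 -m crank '[[[-3,2.4,1],[0,0,0]],[[-3,2.4,1],[0,0,0]],[[-3,2.4,1],[0,0,0]],[[-3,2.4,1],[0,0,0]],[[0,0,0],[0,0,0]]]'
python3 -c "
from h import *
print(monitor.get_obs()['joints'])
togo([.4288+.051*.055,.2636+.055,.06],-92.9)"
```

```text
clock: 1.6
tcp_pos: [0.3122, 0.4953, 0.1858]
orientation: [2.274, 2.168, -0.0]
contact_force: [0.7, -0.2, 0.3]
grip_width: 0.0848
gripper_force: 0.0
clock: 2.1
tcp_pos: [0.4042, 0.3655, 0.1452]
orientation: [2.281, 2.155, -0.005]
contact_force: [0.3, 0.0, 0.0]
grip_width: 0.0847
gripper_force: 0.0
[-1.14525888  0.38365621  0.36747543  1.96734888 -0.18009828  0.8252333
 -0.73589271]
t 2.1 tcp [0.4042 0.3655 0.1452] F [0.345  0.0073 0.0375] w 0.08467544227418387 gf 0.0
turn first (tool): [ 0.0002  0.0042 -0.0062]  shift cm in turned axes: [-4.547   2.975   8.5203]  in present axes: [-4.4923  3.0017  8.5399]
```

```bash

python3 -m crank '[[[-1.5,1,2],[0,0.0042,-0.006]],[[-1.5,1,2.5],[0,0,0]],[[-1.5,1,2.5],[0,0,0]],[[0,0,1.5],[0,0,0]],[[0,0,0],[0,0,0]]]'
python3 -c "
from h import *
togo([.4288+.051*.055,.2636+.055,.003],-92.9)
grab('top','top1')
p=cv2.imread('pics/top1.png');cv2.imwrite('pics/c1.png',cv2.resize(p[180:300,50:200],None,fx=5,fy=5))"
```

```text
clock: 2.6
tcp_pos: [0.4277, 0.3248, 0.0593]
orientation: [-2.267, -2.17, 0.002]
contact_force: [0.2, 0.3, 0.4]
grip_width: 0.0852
gripper_force: 0.0
t 2.6 tcp [0.4277 0.3248 0.0593] F [0.176  0.3138 0.3767] w 0.08523988367070423 gf 0.0
turn first (tool): [-0.0029 -0.0014  0.0069]  shift cm in turned axes: [-0.6038  0.417   5.6325]  in present axes: [-0.6146  0.4292  5.6304]
```

View pics/c1.png

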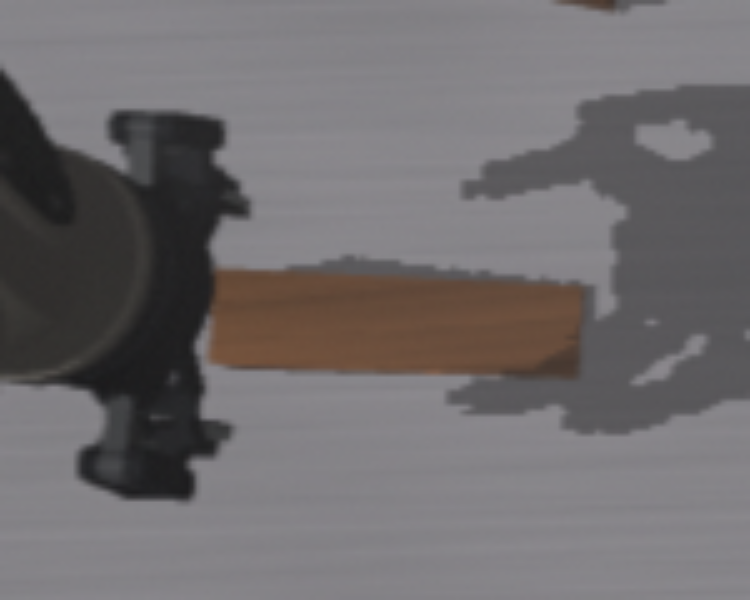

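The crop shows the open fingers straddling the wedge's thick end: finger tips at crop (235,200) and (220,435), with the wedge axis at row ~320, which is centred. Next I descend and grip.

```bash

python3 -m crank '[[[-0.3,0.2,1],[-0.0029,-0.0014,0.007]],[[-0.3,0.2,1.5],[0,0,0]],[[0,0,1.5],[0,0,0]],[[0,0,1.2],[0,0,0]],[[0,0,0],[0,0,0]]]'
python3 -c "
from h import *
togo([.4288+.051*.055,.2636+.055,.003],-92.9)"
```

```text
clock: 3.15
tcp_pos: [0.4317, 0.3195, 0.0076]
orientation: [-2.279, -2.162, -0.002]
contact_force: [-0.5, -1.2, 0.2]
grip_width: 0.085
gripper_force: 0.0
t 3.15 tcp [0.4317 0.3195 0.0076] F [-0.5201 -1.1582  0.1956] w 0.08496799428020615 gf 0.0
turn first (tool): [ 0.0009 -0.0011 -0.0019]  shift cm in turned axes: [-0.0881 -0.0072  0.4597]  in present axes: [-0.0886 -0.0075  0.4596]
```

```bash

python3 -m crank '[[[-0.08,0,0.4],[0,0,-0.002]],[[0,0,0],[0,0,0]]]'
python3 -m crank '[[[0,0,0],[0,0,0]],[[0,0,0],[0,0,0]],[[0,0,0],[0,0,0]],[[0,0,0],[0,0,0]],[[0,0,0],[0,0,0]]]' 3 60
python3 -m crank '[[[0,0,0],[0,0,0]],[[0,0,0],[0,0,0]],[[0,0,0],[0,0,0]]]'
```

```text
clock: 3.35
tcp_pos: [0.4328, 0.319, 0.0051]
orientation: [2.277, 2.164, 0.006]
contact_force: [-0.4, 0.6, 0.7]
grip_width: 0.0851
gripper_force: 0.0
clock: 3.85
tcp_pos: [0.4332, 0.3193, 0.0057]
orientation: [2.278, 2.164, 0.008]
contact_force: [-0.4, -0.5, 6.1]
grip_width: 0.0388
gripper_force: 60.8
clock: 4.15
tcp_pos: [0.4331, 0.3193, 0.0057]
orientation: [-2.278, -2.164, -0.008]
contact_force: [-0.8, -1.0, 6.3]
grip_width: 0.0389
gripper_force: 60.8
```

```bash

python3 -m crank '[[[0,0,-1],[0,0,0]],[[0,0,-1],[0,0,0]],[[-2,0,-0.5],[0,0,0]],[[-3,0,0],[0,0,0]],[[-3,0,0],[0,0,0]]]'
python3 -m crank '[[[-3,0,0],[0,0,0]],[[-3,1.5,0],[0,0,0]],[[-3,2.5,0],[0,0,0]],[[-3,3,0],[0,0,0]],[[-3,3,0],[0,0,0]]]'
python3 -m crank '[[[-2,2,0],[0,0,-0.038]],[[0,0,0],[0,0,0]],[[0,0,0],[0,0,0]]]'
python3 - <<'E'
from h import *
togo([.5692,.0248,.0057],-90.7)
grab('top','top2')
p=cv2.imread('pics/top2.png');cv2.imwrite('pics/c2.png',cv2.resize(p[120:240,190:340],None,fx=5,fy=5,interpolation=cv2.INTER_CUBIC))
d=np.load('top2.npy');hsv=cv2.cvtColor(p,cv2.COLOR_BGR2HSV); V,U=np.nonzero((hsv[...,1]>90)&(d>0)); k=(V>130)&(V<240)&(U>185)&(U<330)
P=world('top',d,U[k],V[k]); print(len(P)); R=cv2.minAreaRect(P[:,:2].astype(np.float32)); print(R, cv2.boxPoints(R))
for y in np.arange(P[:,1].min(),P[:,1].max(),.02):
    s=P[(P[:,1]>=y)&(P[:,1]<y+.02)]; print(y,np.median(s[:,2]),s[:,0].min(),s[:,0].max())
E
```

```text
clock: 4.65
tcp_pos: [0.4284, 0.2374, 0.0306]
orientation: [2.277, 2.164, 0.007]
contact_force: [-0.6, 1.7, -1.0]
grip_width: 0.0387
gripper_force: 60.4
clock: 5.15
tcp_pos: [0.521, 0.0817, 0.0304]
orientation: [2.278, 2.163, 0.006]
contact_force: [0.6, 0.9, -0.9]
grip_width: 0.0386
gripper_force: 60.5
clock: 5.45
tcp_pos: [0.5392, 0.0616, 0.03]
orientation: [2.239, 2.204, 0.005]
contact_force: [-0.9, 1.2, -0.7]
grip_width: 0.0393
gripper_force: 60.6
t 5.45 tcp [0.5392 0.0616 0.03  ] F [-0.907   1.2041 -0.6715] w 0.03925892107848974 gf 60.57686001062393
turn first (tool): [ 0.0025 -0.0024 -0.0037]  shift cm in turned axes: [-3.6458  3.0437  2.4315]  in present axes: [-3.6405  3.0511  2.4302]
622
((0.5361541509628296, -0.015221007168293), (0.10126045346260071, 0.03892495483160019), 88.90518188476562) [[ 0.5157 -0.0655]
 [ 0.5546 -0.0662]
 [ 0.5566  0.035 ]
 [ 0.5177  0.0358]]
-0.06571220483199122 0.031215352211195438 0.5193840364049427 0.5531918986831236
-0.04571220483199122 0.035740573952743666 0.5164339148932627 0.5528141205260129
-0.025712204831991214 0.040226834737965025 0.5166801918341692 0.5543782604271712
-0.0057122048319912105 0.044610372770502324 0.5178666213314845 0.5559495058383688
0.014287795168008793 0.049138909242890466 0.5175382233487247 0.5559895670877332
0.0342877951680088 0.05029644053871855 0.5292770411615951 0.5332542718017671
```

View pics/c2.png

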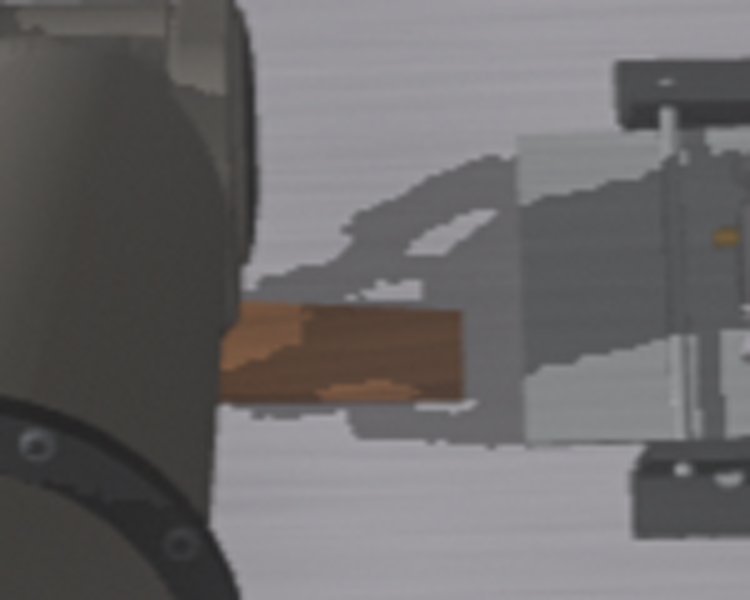

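The crop shows the wedge held level and straight, its thin end at crop (462,355) and short of the plate edge at column ~520. It needs +3.25 cm sideways, then lowering onto the bench.

```bash

python3 -m crank '[[[0,1.6,0],[0.0025,-0.0024,0]],[[0,1.65,0],[0,0,0]],[[0,0,1.2],[0,0,0]],[[0,0,0.9],[0,0,0]],[[0,0,0],[0,0,0]]]'
python3 -m crank '[[[0,0,0.25],[0,0,0]],[[0,0,0],[0,0,0]]]'
python3 - <<'E'
from h import *
togo([.5692,.0248,.0057],-90.7)
grab('top','top3')
p=cv2.imread('pics/top3.png')
d=np.load('top3.npy');hsv=cv2.cvtColor(p,cv2.COLOR_BGR2HSV); V,U=np.nonzero((hsv[...,1]>90)&(d>0)); k=(V>130)&(V<240)&(U>185)&(U<300)
P=world('top',d,U[k],V[k]); print(len(P)); R=cv2.minAreaRect(P[:,:2].astype(np.float32)); print(R, cv2.boxPoints(R))
for y in np.arange(P[:,1].min(),P[:,1].max(),.02):
    s=P[(P[:,1]>=y)&(P[:,1]<y+.02)]; print(y,np.median(s[:,2]),s[:,0].min(),s[:,0].max())
E
```

```text
clock: 6.0
tcp_pos: [0.569, 0.063, 0.0067]
orientation: [-2.233, -2.206, 0.005]
contact_force: [-0.7, -0.2, -1.9]
grip_width: 0.039
gripper_force: 60.6
clock: 6.2
tcp_pos: [0.5714, 0.0627, 0.0062]
orientation: [-2.236, -2.206, 0.0]
contact_force: [0.4, 0.3, -1.1]
grip_width: 0.0392
gripper_force: 60.6
t 6.2 tcp [0.5714 0.0627 0.0062] F [ 0.4232  0.3186 -1.0928] w 0.03917265385460936 gf 60.556878447532654
turn first (tool): [-0.0004 -0.0003 -0.001 ]  shift cm in turned axes: [-3.796  -0.1784  0.0484]  in present axes: [-3.7962 -0.1746  0.0473]
627
((0.5696723461151123, -0.009959686547517776), (0.04016051068902016, 0.10910626500844955), 0.10194654017686844) [[ 0.5495  0.0446]
 [ 0.5497 -0.0645]
 [ 0.5898 -0.0645]
 [ 0.5897  0.0446]]
-0.06449593883147935 0.007381412648459354 0.5510831190282574 0.5858445244538313
-0.04449593883147934 0.011980159034955112 0.5503502720392496 0.5860749913109181
-0.02449593883147934 0.016844154052073058 0.5496035795354732 0.5869720004812191
-0.004495938831479335 0.02067360335480469 0.5496453089279734 0.5897305402331737
0.01550406116852067 0.02500700275435489 0.5495449318080559 0.5887839245119221
0.03550406116852067 0.028053386195838276 0.5501797541309159 0.5762591200603228
```

```bash

python3 -m crank '[[[0,0,0.1],[0,0,0]],[[0,0,0],[0,0,0]]]'
python3 -m crank '[[[-1,0,0],[0,0,0]],[[-1.5,0,0],[0,0,0]],[[-1.5,0,0],[0,0,0]],[[-1,0,0],[0,0,0]],[[0,0,0],[0,0,0]]]'
python3 - <<'E'
from h import *
togo([.5677+.012*-.022+.053*.012,-.0959-.022+.053,.0057],-90.7)
grab('side','side1')
p=cv2.imread('pics/side1.png');cv2.imwrite('pics/c3.png',cv2.resize(p[130:310,190:390],None,fx=3.3,fy=3.3,interpolation=cv2.INTER_CUBIC))
E
```

```text
clock: 6.45
tcp_pos: [0.5723, 0.0627, 0.0057]
orientation: [2.236, 2.206, 0.001]
contact_force: [-1.2, -0.4, 3.4]
grip_width: 0.0388
gripper_force: 60.9
clock: 6.95
tcp_pos: [0.5718, 0.0087, 0.0057]
orientation: [2.239, 2.2, -0.0]
contact_force: [-1.0, -3.7, 6.6]
grip_width: 0.0393
gripper_force: 61.4
t 6.95 tcp [0.5718 0.0087 0.0057] F [-1.0277 -3.7419  6.6004] w 0.039257879086507165 gf 61.354363560676575
turn first (tool): [ 0.0013  0.0016 -0.0055]  shift cm in turned axes: [-7.3669 -0.2837  0.0043]  in present axes: [-7.3683 -0.2434  0.0161]
```

View pics/c3.png

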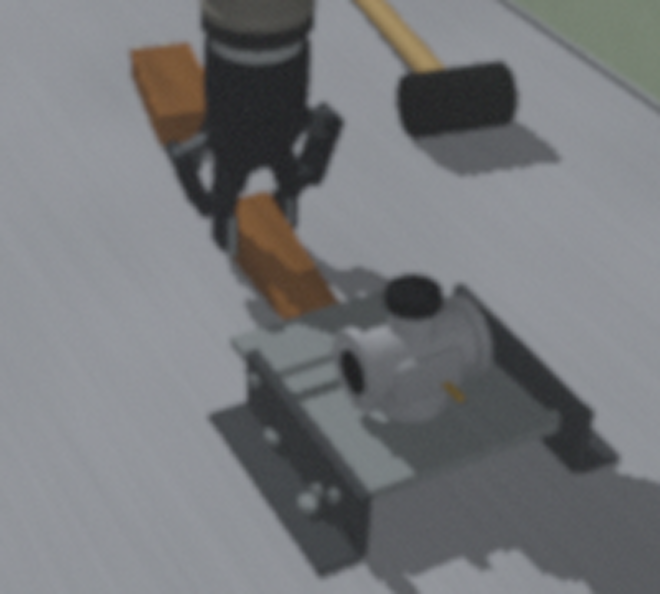

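The side crop shows the wedge lying flat with its tip just under the middle of the free edge, near crop (300,315). I'll check its lateral centring and yaw from the top camera before the lift.

```bash
cat >> h.py <<'E'
def wedge(tag):
    grab('top',tag); p=cv2.imread(f'pics/{tag}.png'); d=np.load(tag+'.npy');hsv=cv2.cvtColor(p,cv2.COLOR_BGR2HSV); V,U=np.nonzero((hsv[...,1]>90)&(d>0)); k=(V>130)&(V<240)&(U>185)&(U<310)
    P=world('top',d,U[k],V[k]); R=cv2.minAreaRect(P[:,:2].astype(np.float32)); print(len(P),R)
    L=[]
    for y in np.arange(P[:,1].min(),P[:,1].max()-.01,.01):
        s=P[(P[:,1]>=y)&(P[:,1]<y+.01)]; L.append([y+.005,np.median(s[:,2]),s[:,0].min(),s[:,0].max(),(s[:,0].min()+s[:,0].max())/2])
    print(np.array(L))
    V,U=np.mgrid[150:206,297:312]; W=world('top',d,U.ravel(),V.ravel()); W=W[(d[V,U].ravel()>0)&(W[:,2]>.012)&(W[:,2]<.06)]
    A=np.c_[W[:,0],W[:,1]+.0959,np.ones(len(W))]; c=np.linalg.lstsq(A,W[:,2],rcond=None)[0]; print('plate slope dz/dy',c[1],'z at edge',c[0]*.5677+c[2])
E
python3 - <<'E'
from h import *
wedge('top4')
E
```

```text
473 ((0.5690312385559082, -0.0659710243344307), (0.05856246128678322, 0.03967195376753807), 87.9335708618164)
[[-0.09044974  0.01110311  0.54908625  0.5863924   0.56773932]
 [-0.08044974  0.01302639  0.54914011  0.58592221  0.56753116]
 [-0.07044974  0.01551333  0.5493006   0.58826147  0.56878103]
 [-0.06044974  0.01789726  0.54935322  0.58786578  0.5686095 ]
 [-0.05044974  0.0199774   0.54985546  0.58946238  0.56965892]]
plate slope dz/dy -0.07956699011236334 z at edge 0.019598502184011646
```

```bash

python3 -m crank '[[[-1,0,0],[0,0,0]],[[-1,0,0],[0,0,0]],[[-1,0,0],[0,0,0]],[[-1,0,0],[0,0,0]],[[0,0,0],[0,0,0]]]'
python3 -m crank '[[[-0.5,0,0],[0,0,0]],[[-0.5,0,0],[0,0,0]],[[-0.5,0,0],[0,0,0]],[[-0.5,0,0],[0,0,0]],[[0,0,0],[0,0,0]]]'
python3 - <<'E'
from h import *
togo([.5677+.012*-.022+.053*.012,-.0959-.022+.053,.0057],-90.7)
wedge('top5')
E
```

```text
clock: 7.55
tcp_pos: [0.5716, -0.0277, 0.0057]
orientation: [2.237, 2.206, 0.003]
contact_force: [0.4, 1.7, 5.4]
grip_width: 0.0391
gripper_force: 61.3
clock: 8.05
tcp_pos: [0.5715, -0.046, 0.0057]
orientation: [-2.235, -2.207, -0.004]
contact_force: [0.1, 4.5, 6.7]
grip_width: 0.0392
gripper_force: 61.4
t 8.05 tcp [ 0.5715 -0.046   0.0057] F [0.1432 4.5122 6.709 ] w 0.03916828882029696 gf 61.43113374710083
turn first (tool): [ 0.0016 -0.0019 -0.0003]  shift cm in turned axes: [-1.8902 -0.3148  0.0019]  in present axes: [-1.8903 -0.3142 -0.0022]
0 ((0.0, 0.0), (0.0, 0.0), 0.0)Traceback (most recent call last):
  File "<stdin>", line 3, in <module>
  File "h.py", line 26, in wedge
    for y in np.arange(P[:,1].min(),P[:,1].max()-.01,.01):
                       ~~~~~~~~~~^^
    return umr_minimum(a, axis, None, out, keepdims, initial, where)
ValueError: zero-size array to reduction operation minimum which has no identity
```

Force is 4.5 N with about 1.9 cm to go; now in smaller steps up to the stop.

```bash

python3 -m crank '[[[-0.4,0,0],[0,0,0]],[[-0.4,0,0],[0,0,0]],[[-0.4,0,0],[0,0,0]],[[-0.3,0,0],[0,0,0]],[[0,0,0],[0,0,0]]]'
python3 -m crank '[[[-0.1,0,0],[0,0,0]],[[-0.1,0,0],[0,0,0]],[[0,0,0],[0,0,0]]]'
```

```text
clock: 8.6
tcp_pos: [0.5713, -0.0605, 0.0057]
orientation: [-2.234, -2.208, -0.004]
contact_force: [-0.1, 5.4, 6.8]
grip_width: 0.0388
gripper_force: 61.5
clock: 8.9
tcp_pos: [0.5713, -0.0618, 0.0057]
orientation: [-2.233, -2.208, -0.005]
contact_force: [-0.2, 7.6, 7.8]
grip_width: 0.0391
gripper_force: 61.5
```

```bash

python3 -m crank '[[[-0.1,0,0],[0,0,0]],[[-0.1,0,0],[0,0,0]],[[0,0,0],[0,0,0]]]'
python3 -m crank '[[[-0.1,0,0],[0,0,0]],[[0,0,0],[0,0,0]]]'
python3 -m crank '[[[-0.1,0,0],[0,0,0]],[[0,0,0],[0,0,0]]]'
```

```text
clock: 9.2
tcp_pos: [0.5713, -0.0634, 0.0057]
orientation: [-2.233, -2.208, -0.005]
contact_force: [-0.1, 8.2, 7.4]
grip_width: 0.0388
gripper_force: 61.6
clock: 9.4
tcp_pos: [0.5713, -0.0635, 0.0057]
orientation: [-2.232, -2.208, -0.006]
contact_force: [0.7, 9.6, 8.7]
grip_width: 0.0391
gripper_force: 61.6
clock: 9.6
tcp_pos: [0.5712, -0.0637, 0.0057]
orientation: [-2.231, -2.208, -0.007]
contact_force: [-1.1, 12.0, 8.6]
grip_width: 0.0393
gripper_force: 61.7
```

```bash

python3 -m crank '[[[-0.2,0,0],[0,0,0]],[[0,0,0],[0,0,0]]]'
python3 -m crank '[[[-0.2,0,0],[0,0,0]],[[0,0,0],[0,0,0]]]'
python3 -m crank '[[[-0.2,0,0],[0,0,0]],[[0,0,0],[0,0,0]]]'
python3 - <<'E'
from h import *
try: wedge('top6')
except Exception: pass
d=np.load('top6.npy');V,U=np.mgrid[150:206,297:312]; W=world('top',d,U.ravel(),V.ravel()); W=W[(d[V,U].ravel()>0)&(W[:,2]>.012)&(W[:,2]<.05)]
A=np.c_[W[:,0],W[:,1]+.0959,np.ones(len(W))]; c=np.linalg.lstsq(A,W[:,2],rcond=None)[0]; print(len(W),'plate slope dz/dy',c[1],'z at edge',c[0]*.5677+c[2])
E
```

```text
clock: 9.8
tcp_pos: [0.5712, -0.064, 0.0057]
orientation: [-2.228, -2.208, -0.008]
contact_force: [-1.6, 16.0, 10.4]
grip_width: 0.039
gripper_force: 61.8
clock: 10.0
tcp_pos: [0.5712, -0.0642, 0.0057]
orientation: [-2.226, -2.209, -0.01]
contact_force: [-0.8, 20.0, 11.5]
grip_width: 0.0388
gripper_force: 61.9
clock: 10.2
tcp_pos: [0.5712, -0.0644, 0.0057]
orientation: [-2.223, -2.209, -0.011]
contact_force: [-1.6, 24.3, 11.5]
grip_width: 0.0392
gripper_force: 62.1
0 ((0.0, 0.0), (0.0, 0.0), 0.0)
0 plate slope dz/dy 0.0 z at edge 0.0
```

```bash

python3 -m crank '[[[0.4,0,0],[0,0,0]],[[0.4,0,0],[0,0,0]],[[0,0,0],[0,0,0]]]'
python3 -m crank '[[[0,0,0],[0,0,0]],[[0,0,0],[0,0,0]],[[0,0,0],[0,0,0]],[[0,0,0],[0,0,0]],[[0,0,0],[0,0,0]]]' 7.5
python3 -m crank '[[[0,0,-1],[0,0,0]],[[0,0,-1.5],[0,0,0]],[[0,0,-2],[0,0,0]],[[0,0,-3],[0,0,0]],[[0,0,-3],[0,0,0]]]'
python3 -m crank '[[[3,0,-1],[0,0,0]],[[4,0,-1],[0,0,0]],[[4,0,0],[0,0,0]],[[4,0,0],[0,0,0]],[[0,0,0],[0,0,0]]]'
python3 - <<'E'
from h import *
try: wedge('top7')
except Exception as e: print(e)
grab('side','side2')
p=cv2.imread('pics/side2.png');cv2.imwrite('pics/c4.png',cv2.resize(p[130:310,190:390],None,fx=3.3,fy=3.3,interpolation=cv2.INTER_CUBIC))
p=cv2.imread('pics/top7.png');cv2.imwrite('pics/c5.png',cv2.resize(p[120:240,230:390],None,fx=5,fy=5,interpolation=cv2.INTER_CUBIC))
E
```

```text
clock: 10.55
tcp_pos: [0.5713, -0.0643, 0.0057]
orientation: [-2.233, -2.209, -0.004]
contact_force: [-0.6, 6.6, 6.7]
grip_width: 0.0391
gripper_force: 61.5
clock: 11.05
tcp_pos: [0.5703, -0.0668, 0.0052]
orientation: [2.237, 2.206, 0.0]
contact_force: [-0.2, -0.1, 0.8]
grip_width: 0.0752
gripper_force: 0.0
clock: 11.55
tcp_pos: [0.5704, -0.0664, 0.1125]
orientation: [2.236, 2.206, 0.001]
contact_force: [0.5, -0.7, 0.8]
grip_width: 0.0749
gripper_force: 0.0
clock: 12.05
tcp_pos: [0.5725, 0.0915, 0.1318]
orientation: [-2.225, -2.216, -0.007]
contact_force: [-0.1, -0.1, -0.8]
grip_width: 0.0752
gripper_force: 0.0
240 ((0.5696359872817993, -0.07066120207309723), (0.04713605344295502, 0.03979077935218811), 88.89195251464844)
[[-0.08951998  0.02690601  0.54935628  0.58919745  0.56927686]
 [-0.07951998  0.02881673  0.55026269  0.58881835  0.56954052]
 [-0.06951998  0.03185344  0.5503286   0.5881274   0.569228  ]
 [-0.05951998  0.03407554  0.56456764  0.58858531  0.57657647]]
plate slope dz/dy 0.010753435560129435 z at edge 0.03419503599120573
```

View pics/c4.png

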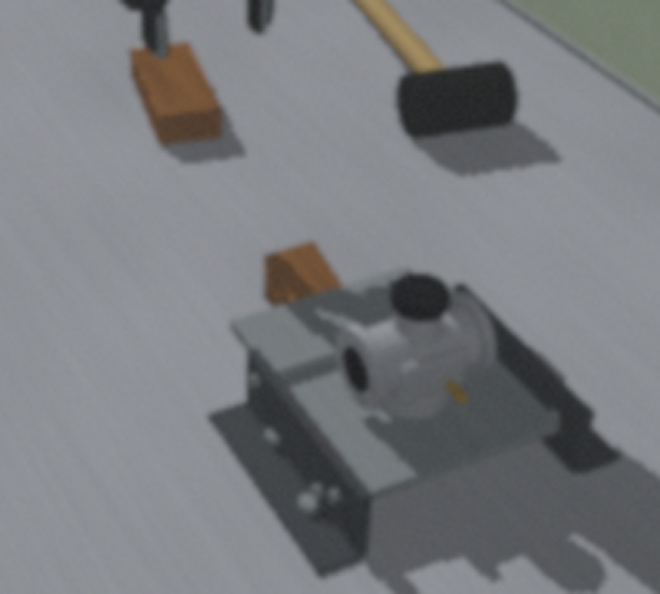

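View pics/c5.png

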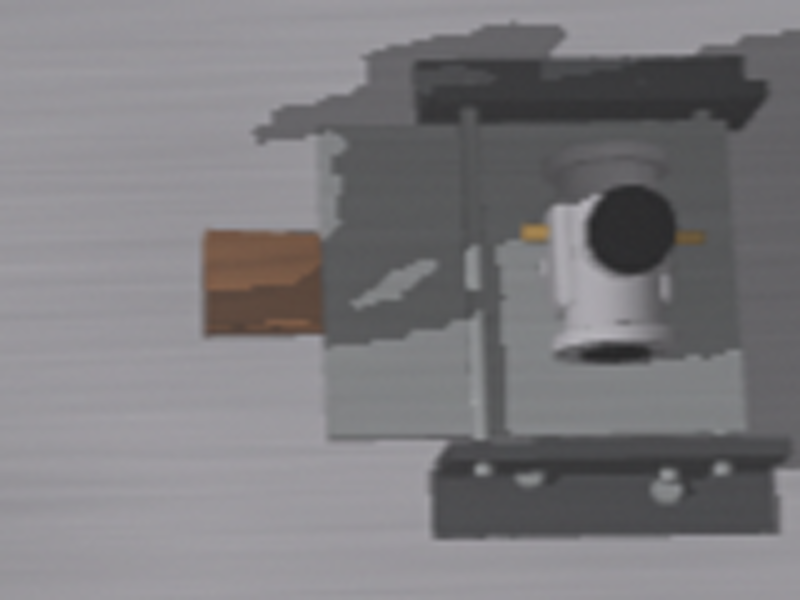

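Both crops show the wedge under the middle of the free edge, with about 52 mm left outside. The plate is level (edge top at 34.2 mm, slope about 0), the offcut hasn't moved, and the gripper is clear. I'm handing in.

```bash
python3 -c "
from bench import r
print(r.hand_in())"
```

```text
the job is handed in; nothing more can be done
None
```

The tapered wedge is jammed thin end first under the middle of the plate's free edge, with the plate level against its stop and the robot clear; the job was handed in at about 12 s, and no verdict was returned.

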